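Sort two spacer rings with a step plug gauge

ROBOT

A 6-joint arm with a two-finger parallel gripper is mounted at the origin on a cart in front of the work surface, level with it; the furniture and walls round the work are solid. World frame = base frame: x ahead of the robot, y to its left, z up, the work surface at z = 0. Lengths are in m, angles in degrees, forces in N, time in s.
With the tool pointing down it reaches from about 0.4 to 0.825 m from the base axis. Payload 7 kg.
Tool frame: the origin (TCP) lies at the very end of the fingers, on their centre line; the grasp point (between the pads) lies 19 mm behind it (ctrl.hold_point_z is the distance from the TCP to the grasp point, in m); z points along the fingers, y is the line along which they close (so a half turn about z gives the same grasp; the last joint's range is limited). The gripper opens to 88 mm and grips with 3 to 60 N. Pads are 19 mm wide; open, the fingers measure 130 mm over their backs; the gripper's body (78 mm by 193 mm) begins 47 mm behind the grasp point.
Start: joints at [-60.613, 20.546, 0.682, 0, -70.136, -16.507], TCP at [0.15, -0.658, 0.227] pointing down, gripper open.
Joint ranges: [-176.03, 176.03], [-82.01, 121.73], [-58.28, 71.71], [-173.87, 95.51], [-174.79, -0.11], [-173.66, 173.66]. Speed limits (degrees/s): [136.94, 136.94, 172.46, 180, 180, 180].

INTERFACE

Orientations are given as [roll, pitch, yaw] about the fixed x, y, z axes, in that order (R = Rz(yaw) Ry(pitch) Rx(roll)).
In Python, from plant import sensors, viewer, workorder, ctrl gives the robot as it stands.
- The arm moves only by the shell command python3 -m pendant 'ROWS'. ROWS is JSON, a list of rows, each a list of 3 entries, a list of its own where there are three numbers: the opening, from -1 (shut) to 1 (fully open), so that 0 is half open, then the shift along the tool's x, y, z in m, then the turn, a rotation vector about the tool's x, y, z in degrees. A call has 1 to 10 rows; each row is the pose to reach, as a shift and turn from the pose commanded when the call began, along the tool's axes at that moment; what a row does not reach only later rows make up. A row lasts 1/12 s, in which the tool goes at most 41.7 mm and 7.16 degrees, less where a joint would pass 70% of its speed; a pose out of reach is approached as far as the arm can. A call with a gripper value outside its range is refused whole. The fingers move at their own pace and stop on an object; the grip force is fixed at half the most. Time passes only in rows, so rows that repeat a pose let the fingers close. It gives the time, the measured TCP pose, the force, the opening and the grip force at its end, in the units of the state.
- sensors.get_obs(): the state, without advancing time (a new reading comes with each control period).
- viewer.snapshot(name): name is "side" or "top"; returns the picture (400x640x3 uint8, red, green, blue); there is no depth.
- viewer.camera_params(name): a dict with "fx", "fy", "cx", "cy" (pixels), "extrinsics" (4x4, takes a point from world to camera coordinates). Camera axes: x right, y up, looking along -z (the intrinsics and any distortion apply to the point x, -y, -z); pixel columns grow to the right and rows downward; lengths in m; the calibration is good to about 2 mm. A picture is of the moment at which its call begins. camera_params takes no time and is no camera call.
- workorder.close_job(): hands the job in; it is judged then, once.
The state is a dict: "clock": time; "joint_pos": joint angles; "qvel": joint speeds; "tau": joint torques, N m; "tool_pos": TCP position; "orientation": TCP orientation; "force": force on the tool from outside, world axes, zero at the start; "moment": the same for the moment, N m; "opening": finger opening in m; "gripper_force": force on a finger pad.
Only numpy, scipy, OpenCV 4.12 (cv2) and the standard library are available. Lean on these libraries where they do the work, as an engineer would, in place of code of your own. Each camera call takes 0.05 s, during which the arm holds its last target. There are 200 camera calls.

TASK

Sort the two aluminium spacer rings by the step plug gauge. Put the good ring, whose bore passes over the thin go end at the top but stops at the thick no-go step below it, on the gauge and leave it there seated flat on the step; lay the reject, whose bore is so wide that it would pass the no-go step too, flat in the grey tray. Set both down; do not drop them from a height.

Things in the scene. Friction and masses are not known exactly. Their poses are not given: they have to be found in the camera images.
- ring_narrow_mid (a point): Centre (half-way up, on the axis) of the plain aluminium spacer ring with the narrower bore: outside diameter 56 mm, bore 28 mm (wall 14 mm), height 28 mm, 0.08 to 0.17 kg, loose, lying flat on the table with its bore upright (z along the bore). Its bore passes the 20 mm go plug and stops at the 38 mm no-go plug: the good ring. The bore is open right through.
- ring_wide_mid (a point): Centre (half-way up, on the axis) of the plain aluminium spacer ring with the wider bore: outside diameter 56 mm, bore 44 mm (wall 6 mm), height 28 mm, 0.08 to 0.17 kg, loose, lying flat on the table with its bore upright (z along the bore). Its bore would pass the 38 mm no-go plug: the reject.
- gauge: Upright steel step plug gauge fixed to the table; origin at the centre of its underside on the table, z up along its axis. From below: dark foot disc 80 mm diameter up to 10 mm; thick no-go plug 38 mm diameter from 10 to 45 mm height; thin go plug 20 mm diameter from 45 to 67 mm; nose tapering to 6 mm diameter, top at 79 mm. The flat step between the plugs is at 45 mm height, so a ring seated on it has its centre at 59 mm.
- tray: Open grey plastic reject tray fixed to the table, 120 x 120 mm outside, walls 4 mm thick and 18 mm high, floor 4 mm thick; origin at the centre of its underside on the table, x and y along its sides, z up. A ring lying flat in it has its centre 18 mm above the table.
Mind the look-alikes: they are no part of the job. Leave any blue look-alike of the part that bears ring_narrow_mid alone. Leave any blue look-alike of the part that bears ring_wide_mid alone.

How it is judged (in metres and radians):
At the end, for the whole second after the job is handed in: Narrow-bore ring on the gauge's step, flat within 10 degrees, centre within 10 mm of the gauge's axis and 4 mm of seated height; wide-bore ring in the tray, flat within 10 degrees, centre within 40 mm of its middle along both sides and at most 6 mm above lying height; both at rest (horizontal distance between ring_narrow_mid and gauge below 0.01 m and z of ring_narrow_mid in the frame of gauge between 0.055 and 0.063 m and angle between the z axis of ring_narrow_mid and the z axis of gauge, either way round below 0.17 rad and x of ring_wide_mid in the frame of tray between -0.04 and 0.04 m and y of ring_wide_mid in the frame of tray between -0.04 and 0.04 m and z of ring_wide_mid in the frame of tray below 0.024 m and angle between the z axis of ring_wide_mid and the z axis of tray, either way round below 0.17 rad and linear speed of each of ring_narrow, ring_wide below 0.02 m/s); the robot touches nothing.
It fails at once if the narrow-bore ring is let fall (over 1 m/s while not held, a free fall of some 5 cm) (linear speed of ring_narrow above 1 m/s and contact force between the fingers and ring_narrow below 0.05 N).
It fails at once if the wide-bore ring is let fall (over 1 m/s while not held, a free fall of some 5 cm) (linear speed of ring_wide above 1 m/s and contact force between the fingers and ring_wide below 0.05 N).
It also fails if it takes over 46 s, if anything falls off the work surface, if the arm or the gripper's body presses on something with over 40 N, if the wrist force passes 120 N, or if a joint passes its speed limit or range.

## Working session

There is one attempt and no reset: what is moved stays moved. The work goes in short steps, Python scripts to look and compute and a shell command to move; the robot and the scene stay as the last step left them, time stands still between calls to the robot, and variables do not carry over. Pictures are saved under pics/ and viewed, at most 10 in all, crops included, and the job is handed in when it is done.

```bash
mkdir -p pics; ls; python3 - <<'E'
from plant import sensors, viewer, ctrl
import cv2,numpy as np
o=sensors.get_obs();print(o['clock'],o['tool_pos'],o['orientation'],o['opening'],ctrl.hold_point_z)
a=[]
for n in("top","side"):
    im=viewer.snapshot(n);cv2.imwrite(f'pics/{n}0.png',im[:,:,::-1]);p=viewer.camera_params(n);print(n,p)
E
```

```text
pics
0.0 [ 0.15031824 -0.65753458  0.22562354] [ 1.79903672e+02 -9.92485847e-03 -1.67124359e+02] 0.08793192340097726 0.0188
top {'fx': 422.0989333702894, 'fy': 422.0989333702894, 'cx': 314.520331094827, 'cy': 190.73259571746178, 'extrinsics': array([[-0.01136157, -0.99989442,  0.00905891, -0.14681548],
       [ 0.98877412, -0.00988447,  0.14909069, -0.54323178],
       [-0.14898541,  0.01065112,  0.98878203, -0.8274636 ],
       [ 0.        ,  0.        ,  0.        ,  1.        ]])}
side {'fx': 502.20321825994813, 'fy': 502.20321825994813, 'cx': 318.83600572075846, 'cy': 196.0062313308117, 'extrinsics': array([[ 0.99748011, -0.06829619, -0.01921077, -0.56366094],
       [ 0.04488848,  0.39784841,  0.91635237, -0.0021696 ],
       [-0.0549404 , -0.91490561,  0.39991159, -1.19492872],
       [ 0.        ,  0.        ,  0.        ,  1.        ]])}
```

View pics/top0.png

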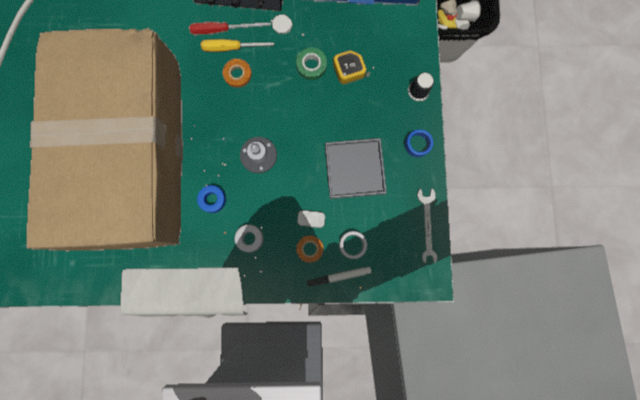

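View pics/side0.png

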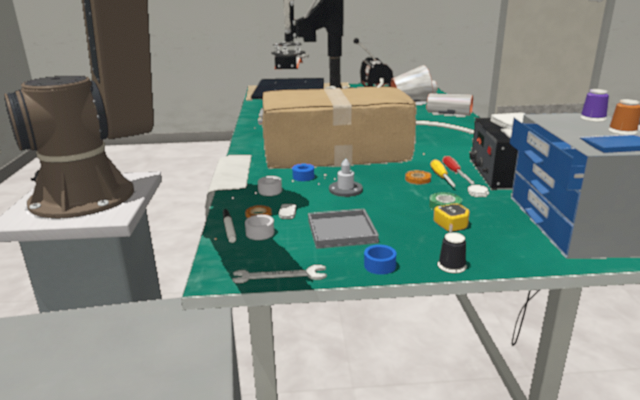

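The top view shows two plain aluminium rings, at (249,238) with a thick wall and at (353,244) with a thin wall. The blue rings at (210,198) and (419,142), the orange ones at (309,249) and (237,72), and the green one at (311,62) don't fit because of their colour. The gauge is at (257,153) and the tray at (356,168). The side view agrees: rings at (270,186) and (259,228), gauge at (346,180).

```bash
cat > h.py <<'E'
import numpy as np,cv2
from plant import viewer,sensors
def ray(n,u,v,z):
    p=viewer.camera_params(n);E=np.array(p['extrinsics']);R,t=E[:3,:3],E[:3,3]
    d=R.T@np.array([(u-p['cx'])/p['fx'],-(v-p['cy'])/p['fy'],-1]);c=-R.T@t
    return (c+d*(z-c[2])/d[2])
def proj(n,X):
    p=viewer.camera_params(n);E=np.array(p['extrinsics']);c=E[:3,:3]@np.array(X)+E[:3,3]
    return p['cx']+p['fx']*c[0]/-c[2],p['cy']+p['fy']*-c[1]/-c[2]
E
python3 - <<'E'
from h import *
im=cv2.imread('pics/top0.png');hsv=cv2.cvtColor(im,cv2.COLOR_BGR2HSV)
m=((hsv[:,:,1]<70)&(hsv[:,:,2]>55)).astype(np.uint8)*255
def seg(x,y,r,name,zs):
    s=m[y-r:y+r,x-r:x+r];cs,_=cv2.findContours(s,cv2.RETR_CCOMP,cv2.CHAIN_APPROX_NONE)
    for c in cs:
        if cv2.contourArea(c)>60:
            (u,v),ax,an=cv2.fitEllipse(c);u+=x-r;v+=y-r
            print(name,np.round([u,v,*ax],1),cv2.boundingRect(c),[ray('top',u,v,z).round(4)[:2] for z in zs])
seg(249,238,24,'nar',[.028,.014]);seg(353,244,24,'wid',[.028,.014]);seg(257,153,26,'gauge',[.01,.045,.079])
seg(356,168,40,'tray',[.018,0])
sd=cv2.imread('pics/side0.png')
a=cv2.resize(im[125:275,190:390],None,fx=4,fy=4,interpolation=cv2.INTER_CUBIC)
b=cv2.resize(m[125:275,190:390],(400,300));cv2.imwrite('pics/c1.png',a[:600])
# side-view checks
print('gauge tip side',ray('side',346,160,.079)); print('foot side',ray('side',346,188,.01)); print('tip top',ray('top',256,147,.079))
print([ray('top',u,v,.018).round(3)[:2] for u,v in((326,142),(382,139),(386,192),(329,197))])
E
```

```text
nar [248.6 237.8  27.7  29.6] (9, 10, 30, 29) [array([ 0.4473, -0.0164]), array([ 0.4479, -0.0143])]
nar [248.6 238.2  11.5  12.7] (18, 18, 13, 13) [array([ 0.4465, -0.0164]), array([ 0.447 , -0.0143])]
wid [352.8 244.4  27.7  28. ] (10, 10, 29, 29) [array([ 0.4315, -0.23  ]), array([ 0.4319, -0.2314])]
wid [352.6 244.8  19.7  20.2] (14, 15, 21, 21) [array([ 0.4306, -0.2296]), array([ 0.4309, -0.2309])]
gauge [258.  154.5  35.   35.8] (9, 10, 37, 36) [array([ 0.6267, -0.0318]), array([ 0.6183, -0.0362]), array([ 0.6101, -0.0405])]
tray [355.  167.8  64.8  66. ] (9, 10, 61, 61) [array([ 0.5937, -0.2397]), array([ 0.5974, -0.2417])]
gauge tip side [ 0.62711735 -0.03760753  0.079     ]
foot side [ 0.62691859 -0.04070365  0.01      ]
tip top [ 0.62544832 -0.03634629  0.079     ]
[array([ 0.651, -0.179]), array([ 0.657, -0.3  ]), array([ 0.541, -0.304]), array([ 0.531, -0.183])]
```

View pics/c1.png

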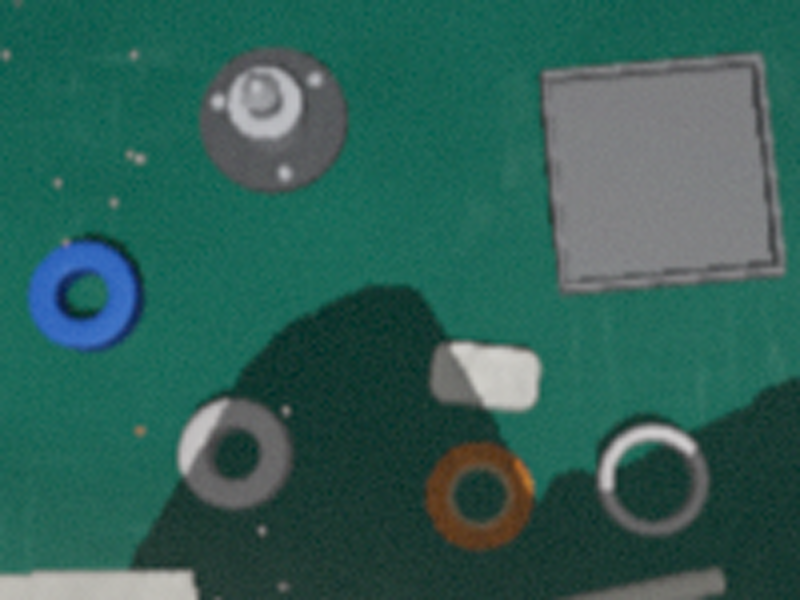

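The crop confirms both rings: the narrow bore at crop (235,453), bare aluminium with a thick wall, and the wide bore at crop (653,478), bare aluminium with a thin wall. The blue and orange rings are look-alikes. The measured sizes and heights agree with those given. I'll take the wide ring first.

```bash
cat >> h.py <<'E'
from scipy.spatial.transform import Rotation as Ro
def to(*X):
    o=sensors.get_obs();R=Ro.from_euler('xyz',o['orientation'],degrees=True).as_matrix()
    print(o['clock'],'tcp',np.round(o['tool_pos'],4),'open',round(o['opening'],4),'F',np.round(o['force'],1),round(o['gripper_force'],1))
    for x in X: print(x,'shift',(R.T@(np.array(x)-o['tool_pos'])).round(4))
E
python3 - <<'E'
from h import *
to((.431,-.230,.2256),(.431,-.230,.1))
print('step',ray('top',255.75,150.3,.045),'tip',ray('top',255,147.5,.079))
E
```

```text
0.1 tcp [ 0.1504 -0.6576  0.2257] open 0.0874 F [-0.5 -0.1 -0.5] 0.0
(0.431, -0.23, 0.2256) shift [-0.3689  0.3543  0.0006]
(0.431, -0.23, 0.1) shift [-0.3689  0.3541  0.1262]
step [ 0.62723657 -0.03146416  0.045     ] tip [ 0.62444059 -0.03436181  0.079     ]
```

```bash
python3 -m pendant '[[0.6,[-0.369,0.354,0],[0,0,0]],[0.6,[-0.369,0.354,0],[0,0,0]],[0.6,[-0.369,0.354,0],[0,0,0]],[0.6,[-0.369,0.354,0],[0,0,0]],[0.6,[-0.369,0.354,0],[0,0,0]],[0.6,[-0.369,0.354,0],[0,0,0]],[0.6,[-0.369,0.354,0],[0,0,0]],[0.6,[-0.369,0.354,0],[0,0,0]],[0.6,[-0.369,0.354,0],[0,0,0]],[0.6,[-0.369,0.354,0],[0,0,0]]]'
python3 -c "
from h import *
to((.431,-.230,.08))"
```

```text
clock: 0.93
tool_pos: [0.3797, -0.3078, 0.2266]
orientation: [180.0, 0.0, -167.1]
force: [1.3, -1.4, -0.4]
opening: 0.0703
gripper_force: 0.0
0.9333 tcp [ 0.3797 -0.3078  0.2266] open 0.0703 F [ 1.3 -1.4 -0.4] 0.0
(0.431, -0.23, 0.08) shift [-0.0673  0.0644  0.1466]
```

```bash
python3 -m pendant '[[0.6,[-0.067,0.064,0],[0,0,0]],[0.6,[-0.067,0.064,0],[0,0,0]],[0.6,[-0.067,0.064,0],[0,0,0]],[0.6,[-0.067,0.064,0.14],[0,0,0]],[0.6,[-0.067,0.064,0.14],[0,0,0]],[0.6,[-0.067,0.064,0.14],[0,0,0]],[0.6,[-0.067,0.064,0.14],[0,0,0]],[0.6,[-0.067,0.064,0.14],[0,0,0]]]'
python3 - <<'E'
from h import *
to((.431,-.230,.004))
a=viewer.snapshot('top')[:,:,::-1];b=viewer.snapshot('side')[:,:,::-1]
cv2.imwrite('pics/p1.png',np.hstack([cv2.resize(a[180:310,280:430],(400,347)),cv2.resize(b[120:293,170:370],(400,347))]))
E
```

```text
clock: 1.6
tool_pos: [0.4269, -0.2319, 0.0825]
orientation: [179.8, -0.4, -167.2]
force: [-0.3, 0.1, 0.7]
opening: 0.07
gripper_force: 0.0
1.6 tcp [ 0.4269 -0.2319  0.0825] open 0.07 F [-0.3  0.1  0.7] 0.0
(0.431, -0.23, 0.004) shift [-0.005   0.0007  0.0784]
```

View pics/p1.png

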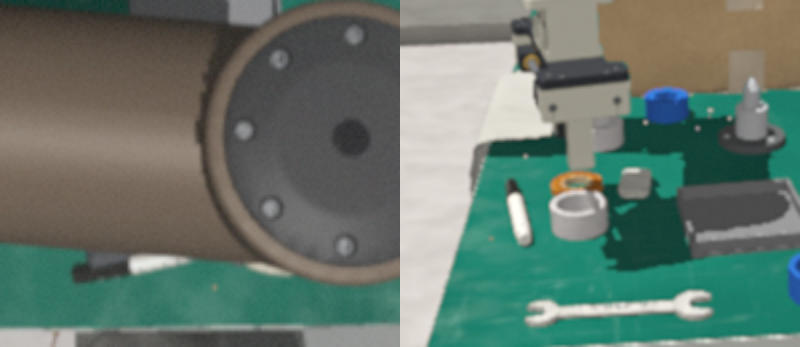

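The left half shows the arm hiding the ring from above. In the side half the finger, at (581,145), is in line with the wide ring at (579,213).

```bash
python3 -m pendant '[[0.6,[0,0,0.03],[0,0,0]],[0.6,[0,0,0.04],[0,0,0]],[0.6,[0,0,0.04],[0,0,0]]]'
python3 -c "
from h import *
to((.431,-.230,.004))"
```

```text
clock: 1.95
tool_pos: [0.4302, -0.2325, 0.0465]
orientation: [180.0, -0.0, -167.1]
force: [-0.3, -0.0, 0.4]
opening: 0.0703
gripper_force: 0.0
1.95 tcp [ 0.4302 -0.2325  0.0465] open 0.0703 F [-0.3 -0.   0.4] 0.0
(0.431, -0.23, 0.004) shift [-0.0013  0.0023  0.0425]
```

```bash
python3 -m pendant '[[0.6,[-0.001,0.002,0.02],[0,0,0]],[0.6,[-0.001,0.002,0.035],[0,0,0]],[0.6,[-0.001,0.002,0.042],[0,0,0]],[0.6,[-0.001,0.002,0.042],[0,0,0]],[0.6,[-0.001,0.002,0.042],[0,0,0]],[-0.3,[-0.001,0.002,0.042],[0,0,0]],[-0.3,[-0.001,0.002,0.042],[0,0,0]],[-0.3,[-0.001,0.002,0.042],[0,0,0]],[-0.3,[-0.001,0.002,0.042],[0,0,0]],[-0.3,[-0.001,0.002,0.042],[0,0,0]]]'
python3 -c "
from h import *
to((.431,-.230,.004))"
```

```text
clock: 2.78
tool_pos: [0.4315, -0.2304, 0.0055]
orientation: [-180.0, 0.1, -167.1]
force: [-1.3, 1.3, 6.9]
opening: 0.0559
gripper_force: 30.0
2.7833 tcp [ 0.4315 -0.2304  0.0055] open 0.0559 F [-1.3  1.3  6.9] 30.0
(0.431, -0.23, 0.004) shift [0.0004 0.0005 0.0015]
```

Gripped at 55.9 mm, which matches the outside diameter. Next, lift the ring and go to the tray.

```bash
python3 -m pendant '[[-0.3,[0,0,-0.02],[0,0,0]],[-0.3,[0,0,-0.06],[0,0,0]],[-0.3,[0,0,-0.06],[0,0,0]],[-0.3,[0,0,-0.06],[0,0,0]]]'
python3 -c "
from h import *
to((.595,-.241,.065),(.595,-.241,.009))"
```

```text
clock: 3.12
tool_pos: [0.4325, -0.2305, 0.0668]
orientation: [-179.9, 0.3, -167.1]
force: [-0.2, 1.3, -1.9]
opening: 0.0559
gripper_force: 30.0
3.1167 tcp [ 0.4325 -0.2305  0.0668] open 0.0559 F [-0.2  1.3 -1.9] 30.0
(0.595, -0.241, 0.065) shift [-0.1561 -0.0465  0.0026]
(0.595, -0.241, 0.009) shift [-0.1558 -0.0464  0.0586]
```

```bash
python3 -m pendant '[[-0.3,[-0.035,-0.01,0],[0,0,0]],[-0.3,[-0.075,-0.022,0],[0,0,0]],[-0.3,[-0.115,-0.034,0],[0,0,0]],[-0.3,[-0.145,-0.043,0],[0,0,0]],[-0.3,[-0.156,-0.0465,0],[0,0,0]],[-0.3,[-0.156,-0.0465,0],[0,0,0]],[-0.3,[-0.156,-0.0465,0],[0,0,0]],[-0.3,[-0.156,-0.0465,0.02],[0,0,0]],[-0.3,[-0.156,-0.0465,0.03],[0,0,0]],[-0.3,[-0.156,-0.0465,0.03],[0,0,0]]]'
python3 - <<'E'
from h import *
b=viewer.snapshot('side')[:,:,::-1]
cv2.imwrite('pics/p2.png',cv2.resize(b[100:260,240:440],None,fx=3,fy=3))
to((.595,-.241,.011))
E
```

```text
clock: 3.95
tool_pos: [0.5899, -0.2403, 0.0317]
orientation: [179.9, -0.3, -167.2]
force: [-0.5, 0.4, -1.5]
opening: 0.0558
gripper_force: 30.0
4.0 tcp [ 0.591  -0.2406  0.0331] open 0.0559 F [ 0.4 -0.2 -0.6] 30.0
(0.595, -0.241, 0.011) shift [-0.0039 -0.0013  0.0221]
```

View pics/p2.png

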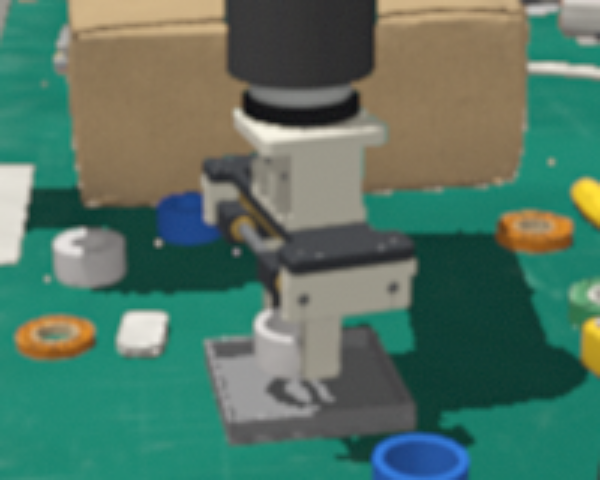

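The wide ring, with its left edge at (255,335), is held above the tray. The near finger is at (320,345), with clearance to the tray walls on both sides. I'll check the ring's offset in the grip against projections.

```bash
python3 - <<'E'
from h import *
o=sensors.get_obs();t=np.array(o['tool_pos']);R=Ro.from_euler('xyz',o['orientation'],degrees=True).as_matrix()
for w in range(28,48,6): print('finger',w,proj('side',t+R@[0,-w/1000,0]),proj('side',t+R@[.0095,-w/1000,0]),proj('side',t+R@[-.0095,-w/1000,0]))
c=t+[0,0,.010]
print('ringtop L/R if centred',proj('side',c+[-.028,0,.014]),proj('side',c+[.028,0,.014]))
for n,u in(('narrow L',257.7),('narrow R',282)): print(n,ray('side',u,100+255/3,.014))
E
```

```text
finger 28 (np.float64(344.60797468843833), np.float64(222.75924779880785)) (np.float64(339.94968034628016), np.float64(223.46396832251813)) (np.float64(349.2427281531661), np.float64(222.0580886085499))
finger 34 (np.float64(345.6506614183657), np.float64(224.0908545561141)) (np.float64(340.9694765829987), np.float64(224.8028411222117)) (np.float64(350.30806058982694), np.float64(223.3824856795037))
finger 40 (np.float64(346.70482108315474), np.float64(225.4371133053844)) (np.float64(342.0005226963609), np.float64(226.1564836899195)) (np.float64(351.3850851933978), np.float64(224.72141818660478))
finger 46 (np.float64(347.77064408957676), np.float64(226.79826721356054)) (np.float64(343.043005873272), np.float64(227.52514178008428)) (np.float64(352.4739955106382), np.float64(226.0751267427855))
ringtop L/R if centred (np.float64(325.6204644125799), np.float64(206.37167351594687)) (np.float64(354.0520650593372), np.float64(205.0588992493394))
narrow L [ 0.417729   -0.00752349  0.014     ]
narrow R [ 0.47595835 -0.01425651  0.014     ]
```

The left edge projects to 325.6 if the ring is centred, against 325 seen, so it is centred. Now lower, part-open to 62 mm, and retreat.

```bash
python3 -m pendant '[[-0.3,[-0.003,0,0.012],[0,0,0]],[-0.3,[-0.003,0,0.022],[0,0,0]],[-0.3,[-0.003,0,0.022],[0,0,0]],[-0.3,[-0.003,0,0.023],[0,0,0]],[-0.3,[-0.003,0,0.023],[0,0,0]]]'
```

```text
clock: 4.42
tool_pos: [0.5962, -0.2402, 0.0114]
orientation: [180.0, -0.0, -167.1]
force: [-0.1, -0.3, 0.2]
opening: 0.056
gripper_force: 30.0
```

```bash
python3 -m pendant '[[-0.3,[0,0,0.0015],[0,0,0]],[-0.3,[0,0,0.0015],[0,0,0]],[0.42,[0,0,0.0015],[0,0,0]],[0.42,[0,0,0.0015],[0,0,0]],[0.42,[0,0,0.0015],[0,0,0]],[0.42,[0,0,0.0015],[0,0,0]],[0.42,[0,0,-0.02],[0,0,0]],[0.42,[0,0,-0.06],[0,0,0]],[0.42,[0,0,-0.09],[0,0,0]],[0.42,[0,0,-0.09],[0,0,0]]]'
python3 -c "
from h import *
to((.447,-.016,.10),(.447,-.016,.004))"
```

```text
clock: 5.25
tool_pos: [0.6002, -0.2412, 0.1089]
orientation: [-179.7, 0.5, -167.0]
force: [1.3, 0.3, 0.9]
opening: 0.062
gripper_force: 0.0
5.25 tcp [ 0.6002 -0.2412  0.1089] open 0.062 F [1.3 0.3 0.9] 0.0
(0.447, -0.016, 0.1) shift [0.0988 0.2539 0.0067]
(0.447, -0.016, 0.004) shift [0.0997 0.2544 0.1027]
```

```bash
python3 -m pendant '[[0.7,[0.014,0.037,0],[0,0,0]],[0.7,[0.028,0.074,0],[0,0,0]],[0.7,[0.042,0.11,0],[0,0,0]],[0.7,[0.056,0.147,0],[0,0,0]],[0.7,[0.07,0.184,0],[0,0,0]],[0.7,[0.085,0.222,0],[0,0,0]],[0.7,[0.094,0.245,0],[0,0,0]],[0.7,[0.098,0.254,0.02],[0,0,0]],[0.7,[0.098,0.254,0.045],[0,0,0]],[0.7,[0.098,0.254,0.05],[0,0,0]]]'
python3 - <<'E'
from h import *
b=viewer.snapshot('side')[:,:,::-1]
cv2.imwrite('pics/p3.png',cv2.resize(b[120:260,220:420],None,fx=3,fy=3))
to((.447,-.016,.004))
E
```

```text
clock: 6.08
tool_pos: [0.4422, -0.0141, 0.0496]
orientation: [180.0, -0.1, -167.0]
force: [-0.7, 0.0, -0.2]
opening: 0.074
gripper_force: 0.0
6.1333 tcp [ 0.4424 -0.0146  0.0498] open 0.0748 F [-0.2 -0.3 -0.9] 0.0
(0.447, -0.016, 0.004) shift [-0.0043 -0.0024  0.0458]
```

View pics/p3.png

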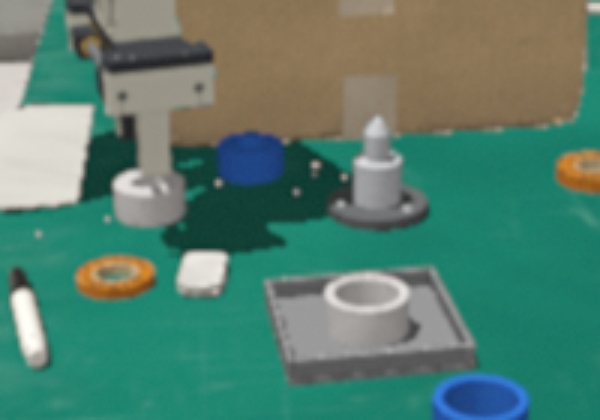

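The wide ring lies flat near the middle of the tray, at (367,310). The finger, at (153,150), is above the narrow ring at (148,195). The gauge tip is at (377,118).

```bash
python3 -m pendant '[[0.7,[-0.004,-0.002,0.01],[0,0,0]],[0.7,[-0.004,-0.002,0.025],[0,0,0]],[0.7,[-0.004,-0.002,0.04],[0,0,0]],[0.7,[-0.004,-0.002,0.046],[0,0,0]],[0.7,[-0.004,-0.002,0.046],[0,0,0]],[-0.3,[-0.004,-0.002,0.046],[0,0,0]],[-0.3,[-0.004,-0.002,0.046],[0,0,0]],[-0.3,[-0.004,-0.002,0.046],[0,0,0]],[-0.3,[-0.004,-0.002,0.046],[0,0,0]],[-0.3,[-0.004,-0.002,0.046],[0,0,0]]]'
python3 - <<'E'
from h import *
to((.447,-.016,.004))
im=viewer.snapshot('top');cv2.imwrite('pics/top2.png',im[:,:,::-1])
# refine gauge axis: side-view tip & top-view tip triangulation
sd=cv2.imread('pics/p3.png')
us,vs=220+377/3,120+116/3
ut,vt=255,147.5
def line(n,u,v):
    a=ray(n,u,v,0);b=ray(n,u,v,.1);return a,(b-a)/np.linalg.norm(b-a)
(a,d),(b,e)=line('side',us,vs),line('top',ut,vt)
s=np.linalg.lstsq(np.c_[d,-e],b-a,rcond=None)[0];print('tip tri',a+d*s[0],b+e*s[1])
print('step centre side',ray('side',220+378/3,120+158/3,.045))
E
```

```text
clock: 6.97
tool_pos: [0.449, -0.0153, 0.0064]
orientation: [180.0, 0.1, -167.1]
force: [-0.5, 0.7, 7.1]
opening: 0.056
gripper_force: 30.0
6.9667 tcp [ 0.449  -0.0153  0.0064] open 0.056 F [-0.5  0.7  7.1] 30.0
(0.447, -0.016, 0.004) shift [ 0.0022 -0.0003  0.0024]
tip tri [ 0.62668491 -0.03464657  0.08125116] [ 0.62403337 -0.03457093  0.08057611]
step centre side [ 0.62800249 -0.0308325   0.045     ]
```

```bash
python3 -m pendant '[[-0.3,[0,0,-0.02],[0,0,0]],[-0.3,[0,0,-0.06],[0,0,0]],[-0.3,[0,0,-0.1],[0,0,0]],[-0.3,[0,0,-0.1],[0,0,0]],[-0.3,[0,0,-0.1],[0,0,0]],[-0.3,[0,0,-0.1],[0,0,0]]]'
python3 -c "
from h import *
to((.6285,-.033,.105))"
```

```text
clock: 7.52
tool_pos: [0.448, -0.0154, 0.1056]
orientation: [180.0, 0.0, -167.1]
force: [0.3, 1.1, -1.1]
opening: 0.0559
gripper_force: 30.0
7.5167 tcp [ 0.448  -0.0154  0.1056] open 0.0559 F [ 0.3  1.1 -1.1] 30.0
(0.6285, -0.033, 0.105) shift [-0.1721 -0.0573  0.0007]
```

```bash
python3 -m pendant '[[-0.3,[-0.03,-0.01,0],[0,0,0]],[-0.3,[-0.06,-0.02,0],[0,0,0]],[-0.3,[-0.09,-0.03,0],[0,0,0]],[-0.3,[-0.12,-0.04,0],[0,0,0]],[-0.3,[-0.15,-0.05,0],[0,0,0]],[-0.3,[-0.165,-0.055,0],[0,0,0]],[-0.3,[-0.172,-0.057,0],[0,0,0]],[-0.3,[-0.172,-0.057,0],[0,0,0]],[-0.3,[-0.172,-0.057,0],[0,0,0]],[-0.3,[-0.172,-0.057,0],[0,0,0]]]'
python3 - <<'E'
from h import *
b=viewer.snapshot('side')[:,:,::-1]
cv2.imwrite('pics/p4.png',cv2.resize(b[110:210,280:410],None,fx=5,fy=5,interpolation=cv2.INTER_CUBIC))
to((.6285,-.033,.105))
t=np.array(sensors.get_obs()['tool_pos'])
def c(p):return ((p[0]-280)*5,(p[1]-110)*5)
print('ring mid bottom L,R if at gauge xy',[c(proj('side',[.6265+s,-.033,t[2]-.0064])) for s in(-.028,.028)])
E
```

```text
clock: 8.35
tool_pos: [0.6271, -0.0327, 0.1047]
orientation: [180.0, -0.1, -167.1]
force: [0.0, 0.6, -0.8]
opening: 0.0558
gripper_force: 30.0
8.4 tcp [ 0.6274 -0.0326  0.1053] open 0.0561 F [ 0.2  0.2 -0.2] 30.0
(0.6285, -0.033, 0.105) shift [-0.001  -0.0006  0.0003]
ring mid bottom L,R if at gauge xy [(np.float64(267.2184159759371), np.float64(208.4952374938237)), (np.float64(387.82073870304544), np.float64(203.64619174979651))]
```

View pics/p4.png

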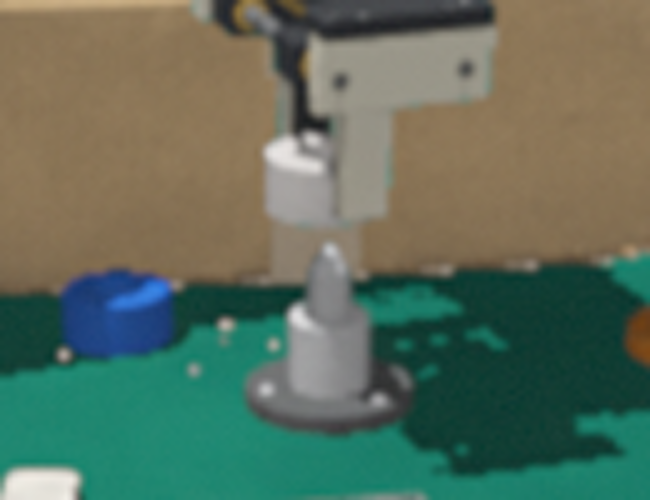

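The ring's left edge is at (264,190) and the gauge tip at (331,245), so the ring sits about 1.5 mm short in x. I'll correct that and lower it while watching the force.

```bash
python3 -m pendant '[[-0.3,[-0.0015,-0.0005,0.005],[0,0,0]],[-0.3,[-0.0015,-0.0005,0.015],[0,0,0]],[-0.3,[-0.0015,-0.0005,0.025],[0,0,0]],[-0.3,[-0.0015,-0.0005,0.03],[0,0,0]],[-0.3,[-0.0015,-0.0005,0.035],[0,0,0]],[-0.3,[-0.0015,-0.0005,0.035],[0,0,0]],[-0.3,[-0.0015,-0.0005,0.035],[0,0,0]]]'
```

```text
clock: 8.98
tool_pos: [0.6301, -0.0329, 0.0701]
orientation: [-180.0, -0.1, -167.1]
force: [1.2, 0.8, -0.4]
opening: 0.0563
gripper_force: 30.0
```

```bash
python3 -m pendant '[[-0.3,[0,0,0.006],[0,0,0]],[-0.3,[0,0,0.012],[0,0,0]],[-0.3,[0,0,0.016],[0,0,0]],[-0.3,[0,0,0.018],[0,0,0]],[-0.3,[0,0,0.018],[0,0,0]],[-0.3,[0,0,0.018],[0,0,0]]]'
python3 - <<'E'
from h import *
b=viewer.snapshot('side')[:,:,::-1]
cv2.imwrite('pics/p5.png',cv2.resize(b[110:210,280:410],None,fx=5,fy=5,interpolation=cv2.INTER_CUBIC))
to((.6285,-.033,.0514))
E
```

```text
clock: 9.48
tool_pos: [0.6303, -0.0329, 0.0525]
orientation: [-180.0, -0.0, -167.1]
force: [-0.2, 0.6, -1.2]
opening: 0.0559
gripper_force: 30.0
9.5333 tcp [ 0.6304 -0.0328  0.0526] open 0.056 F [-0.1 -0.1 -1.5] 30.0
(0.6285, -0.033, 0.0514) shift [0.0019 0.0003 0.0012]
```

View pics/p5.png

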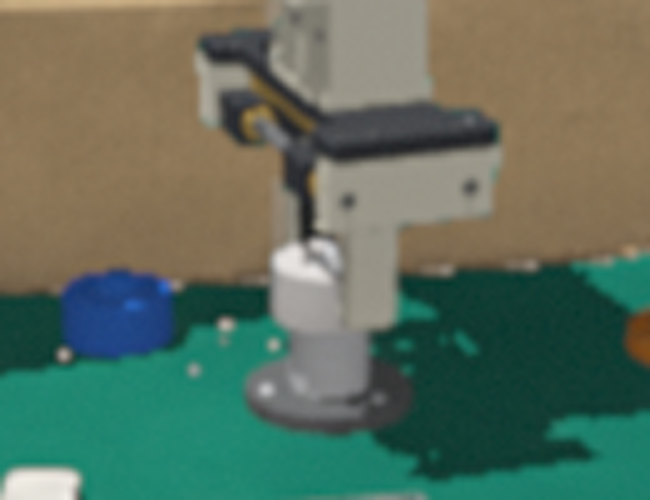

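The ring, with its left edge at (271,290), is around the go plug and about at the step. There is no side load. I'll lower the last 1 to 2 mm, release and rise.

```bash
python3 -m pendant '[[-0.3,[0,0,0.001],[0,0,0]],[-0.3,[0,0,0.0015],[0,0,0]],[-0.3,[0,0,0.0015],[0,0,0]],[0.6,[0,0,0.0015],[0,0,0]],[0.6,[0,0,0.0015],[0,0,0]],[0.6,[0,0,0.0015],[0,0,0]],[0.6,[0,0,0.0015],[0,0,0]],[0.6,[0,0,0.0015],[0,0,0]]]' && python3 -m pendant '[[0.6,[0,0,-0.02],[0,0,0]],[0.6,[0,0,-0.06],[0,0,0]],[0.6,[0,0,-0.1],[0,0,0]],[0.6,[0,0,-0.14],[0,0,0]],[0.6,[0.04,0,-0.14],[0,0,0]],[0.6,[0.08,0,-0.14],[0,0,0]],[0.6,[0.12,0,-0.14],[0,0,0]],[0.6,[0.15,0,-0.14],[0,0,0]],[0.6,[0.15,0,-0.14],[0,0,0]],[0.6,[0.15,0,-0.14],[0,0,0]]]'
python3 - <<'E'
from h import *
a=viewer.snapshot('top')[:,:,::-1];b=viewer.snapshot('side')[:,:,::-1]
cv2.imwrite('pics/p6.png',np.hstack([cv2.resize(a[110:230,230:400],(400,282)),cv2.resize(b[130:271,240:440],(400,282))]))
to()
E
```

```text
clock: 10.2
tool_pos: [0.6303, -0.0329, 0.051]
orientation: [-180.0, -0.0, -167.1]
force: [0.0, -0.0, -0.0]
opening: 0.0699
gripper_force: 0.0
clock: 11.03
tool_pos: [0.4831, -0.0666, 0.192]
orientation: [180.0, 0.1, -167.1]
force: [1.2, -0.6, 0.2]
opening: 0.0702
gripper_force: 0.0
11.1333 tcp [ 0.4848 -0.0662  0.1916] open 0.07 F [0.4 0.4 0.3] 0.0
```

View pics/p6.png

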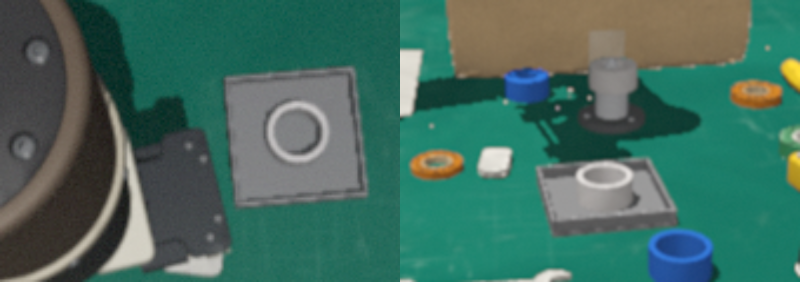

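The wide ring lies flat and centred in the tray, at left (297,131). The narrow ring is seated level on the gauge, at right (612,75), with the plug showing through it. The arm is clear.

```bash
python3 -c "
from plant import workorder
print(workorder.close_job())"
```

```text
the job is handed in; nothing more can be done
None
```

The job is handed in at about 11 s: by the last pictures the narrow-bore ring sits flat on the gauge's step and the wide-bore ring lies flat in the middle of the tray, with the arm clear; no verdict was returned.

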